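Open the bench forge with the hook pole

ROBOT

A 6-joint arm with a two-finger parallel gripper is mounted at the origin on the work surface. World frame = base frame: x ahead of the robot, y to its left, z up, the work surface at z = 0. Lengths are in m, angles in rad, forces in N, time in s.
With the tool pointing down it reaches from about 0.2 to 0.875 m from the base axis. Payload 3.4 kg.
Tool frame: the origin (TCP) lies between the finger pads; the fingertips stand 25 mm ahead of it and the grasp point (between the pads) lies 6 mm ahead of it (r.nose_length is the z of the fingertips in the tool frame, in m); z points along the fingers, x is the direction in which the jaws open and shut, and the axes are right-handed (so a half turn about z gives the same grasp; the last joint's range is limited). The gripper opens to 94 mm and grips with 3 to 60 N. Pads are 16 mm wide; open, the fingers measure 119 mm over their backs; the gripper's body (75 mm by 177 mm) begins 78 mm behind the grasp point.
Start: joints at [-1.392, 0.276, 1.505, -0, 1.361, -0.121], TCP at [0.17, -0.549, 0.23] pointing down, gripper open.
Joint ranges: [-2.89, 2.89], [-0.75, 2.08], [0.22, 2.7], [-1.18, 4.32], [0.11, 2.71], [-2.7, 2.7]. Speed limits (rad/s): [2.57, 2.57, 3.14, 3.14, 3.14, 3.14].

INTERFACE

Orientations are given as a unit quaternion [w, x, y, z].
In Python, from plant import r, gripper_to, inverse_kinematics, vision, models, telemetry gives the robot as it stands. Calls block until the motion is done:
- r.move_to(position, orientation): joint-space move of the TCP to a pose.
- r.move_l(position, rot=None, vel=0.15, guard=None): straight line of the TCP; rot=None keeps the orientation; vel is the mean speed in m/s. With guard (N) it stops when the force on the tool has changed by that much, and returns True; else False.
- r.movej(angles): joint-space move.
- gripper_to(opening, f_grip=None): finger opening in m; f_grip is the grip in N (None keeps the last); returns when the fingers have stopped.
- r.hold(seconds).
- inverse_kinematics(position, orientation): joint angles nearest the present ones, or None.
- vision.snapshot(name): name is "side" or "top"; returns the picture (384x512x3 uint8, red, green, blue); there is no depth.
- vision.get_calibration(name): a dict with "fx", "fy", "cx", "cy" (pixels), "position" and "orientation" of the camera in the world. Camera axes: x right, y down, z forward; pixel columns grow to the right and rows downward; lengths in m; the calibration is good to about 2 mm. A picture is of the moment at which its call begins. get_calibration takes no time and is no camera call.
A pose or a line that the arm cannot do raises r.PlanningError and nothing moves.
- r.sign_off(): hands the job in, once; it reports no verdict.
Trained networks look in the newest picture that a camera, given by its name, has taken for a name from the list of things; names that differ only in an ending like _2 or _b are one class to them, and where a whole thing is asked for, a point or a joint stands for the part that bears it (a point fixed in the world has none). Each returns a list of dicts, best first, with "score" (0 to 1); they miss things now and then, are a little off and sometimes report something else, mostly with a low value. They report only what shows in the picture. A call takes as long as a camera call. They do not tell look-alikes from the thing itself.
- models.boxes_of(thing, camera): "at" ([x, y, z] in m, in world coordinates, good to about 4 mm: the middle of the surface that is visible of it).
- models.regions_of(thing, camera): "pixels" (384x512 bool, what is visible of it).
- models.mark_of(thing, camera): "at" ([x, y, z] in m, in world coordinates, good to about 4 mm: a listed point, or the origin of a listed thing).
Readings, each from a call of its own:
- telemetry.current_t(): time.
- telemetry.current_joints(): joint angles.
- telemetry.current_dq(): joint speeds.
- telemetry.current_joint_efforts(): joint torques, N m.
- telemetry.current_ee_pos(): TCP position.
- telemetry.current_tool_rot(): TCP orientation.
- telemetry.current_wrist_force(): force on the tool from outside, world axes, zero at the start.
- telemetry.current_torque(): the same for the moment, N m.
- telemetry.current_opening(): finger opening in m.
Only numpy, scipy, OpenCV 4.12 (cv2) and the standard library are available. Lean on these libraries where they do the work, as an engineer would, in place of code of your own. Each camera call takes 0.05 s, during which the arm holds its last target.

TASK

The bench forge is too hot to touch: take the hook pole from its two rests, drop its hook well down through the ring at the top of the forge door, pull the door over past upright and, with the hook still in the ring, lower it gently onto its two stop arms. Then unhook and lay the pole (do not drop it) back in both rests. Do not touch the forge or its door with the gripper or arm, and leave everything else on the bench where it is.

Things in the scene. Friction and masses are not known exactly. Their poses are not given: they have to be found in the camera images.
- pole_grip (a point): Centre of the hook pole's square wooden grip (100 x 22 x 22 mm), also its balance point; pole about 0.35 kg. x runs along the pole to the hook, z is up when the hook hangs down. A round iron bar 10 mm thick runs from a 26 mm ball at x = -135 mm to x = 178 mm, where it bends down into the hook; it is bare from |x| = 52 mm outwards.
- hook (a point): Middle of the hook's downturned pin (8 mm thick), at x = 190, z = -34 mm from the grip centre; axes of the pole. The pin is straight from 10 to 52 mm below the bar's axis; its end curls back 7 mm towards the grip, lowest point 64 mm below the axis. When hooked, keep the pin's middle level with the ring's centre, within about 10 mm.
- ring (a point): Centre of the iron ring fixed on the outer side of the forge door's top edge: 36 mm clear inside, 7 mm wire. Axes of the door: z up along it, x into the forge, y along the hinge; centre at x = -30, z = 142 mm from the hinge. The ring points outward, 31 degrees above level when the door is shut, 31 degrees below when it is down: a vertical pin goes through it in every position.
- hinge (a point): Middle of the door's hinge line, 80 mm above the bench. x level into the forge, -x the way the door opens, y along the hinge, z up. The forge behind it is a steel box 240 wide, 225 deep, 255 mm high; a 44 mm pipe stub on its roof, 150 mm behind the hinge, rises to 315 mm. Two stop arms at y = +-77 mm stick out 90 mm in front, 140 mm high.
- door (a joint): Forge door angle (rad): 0 = shut, leaning 0.21 back into the forge; 0.21 = upright; 1.08 = down on its stop arms. Turns about the hinge's -y axis. Iron plate 180 wide, 140 high, 5 mm thick, 0.5 to 0.75 kg. Stiff hinge: it stays put near upright, but from about 0.2 rad past upright it falls on its own unless the hook holds it back.
- rest_mid (a point): Where the pole's grip centre lies when the pole is in its rests, 80 mm above the bench. x axis along the pole's place, z up. Fixed wooden base 210 x 75 mm with two upright V-notched iron forks, 12 mm thick, at x = +-80 mm; each V is 48 mm wide at its mouth, 100 mm high, and carries the 10 mm round bar.
- header: Bystander: squat iron nail header block 110 x 70 x 50 mm with two square holes. Origin under its centre.
- whetstone: Bystander: grey whetstone block 125 x 45 x 30 mm. Origin underneath.
- fluxjar: Bystander: earthenware jar with a steel lid, 64 mm across, 90 mm high. Origin under its centre.
- oilcan: Bystander: steel oil can, 72 mm across, slim spout up to 200 mm, small loop handle. Origin under its centre.
- scoop: Bystander: tin scoop, 90 x 70 x 40 mm, with an 80 mm handle to its -x. Origin under the middle of the pan.
- hammer: Bystander: hammer 260 mm long lying beside the pole's rests. Origin underneath, near its middle, x along it.
- nailrod0: Bystander: square iron nail rod 180 x 8 x 8 mm, lying beside the rests. Origin under its centre, x along it.
- nailrod1: Bystander: a second such nail rod.
- nailrod2: Bystander: a third such nail rod.
Things that resemble listed ones, but are neither listed nor needed, are in the scene too. Of the things shaped like the part that bears rest_mid, the dark wooden one is meant.

How it is judged:
By the outcome, as a careful person would: the job done as asked, in the order asked, and still so for the second after the job is handed in, with the robot touching nothing.
It also fails if it takes over 58 s, if anything falls off the work surface, if the arm or the gripper's body presses on something with over 40 N, if the wrist force passes 120 N, or if a joint passes its speed limit or range.

## Working session

There is one attempt and no reset: what is moved stays moved. The work goes in short steps, each a Python script; the robot and the scene stay as the last script left them, time stands still between calls to the robot, and variables do not carry over. Pictures are saved under pics/ and viewed, and the job is handed in when it is done.

```bash
ls; mkdir -p pics; python3 - <<'E'
from plant import r, vision, models, telemetry
import cv2
for n in ("side","top"):
    im=vision.snapshot(n); cv2.imwrite(f"pics/{n}0.png",cv2.resize(im[:,:,::-1],(768,576),interpolation=cv2.INTER_CUBIC))
    c=vision.get_calibration(n); print(n,c)
    for t in ("pole_grip","hook","ring","hinge","rest_mid","door"):
        try: print(t,[(round(d["score"],2),[round(float(v),3) for v in d["at"]]) for d in models.mark_of(t,n)])
        except Exception as e: print(t,e)
print(telemetry.current_t())
E
```

```text
pics
side {'fx': 368.57809424052255, 'fy': 368.57809424052255, 'cx': 260.63969310680693, 'cy': 194.20046499623336, 'position': array([ 0.24296485, -0.72339818,  0.83833317]), 'orientation': array([-0.38172304,  0.9061136 , -0.16469405,  0.07824028])}
pole_grip [(0.78, [0.509, -0.219, 0.08])]
hook [(0.71, [0.541, -0.035, 0.051])]
ring [(0.94, [0.566, 0.29, 0.225]), (0.64, [0.402, -0.233, 0.0]), (0.28, [0.428, -0.232, -0.001])]
hinge [(0.65, [0.563, 0.301, 0.085])]
rest_mid [(0.94, [0.502, -0.221, 0.076]), (0.78, [0.234, -0.252, 0.074])]
door it knows: fluxjar, hammer, header, hinge, hook, nailrod, oilcan, pole_grip, rest_mid, ring, scoop, whetstone
top {'fx': 445.7685000883206, 'fy': 445.7685000883206, 'cx': 256.5793409553745, 'cy': 184.76369089713168, 'position': array([ 0.27292239, -0.09555834,  1.29386414]), 'orientation': array([-0.07198578,  0.70480673, -0.70215544,  0.07101589])}
pole_grip [(0.83, [0.509, -0.219, 0.079]), (0.65, [0.755, 0.001, -0.006])]
hook [(0.77, [0.54, -0.032, 0.045]), (0.54, [0.509, -0.219, 0.081])]
ring [(0.73, [0.567, 0.293, 0.226]), (0.5, [0.507, -0.217, 0.079])]
hinge [(0.8, [0.564, 0.3, 0.084]), (0.19, [0.534, -0.033, 0.043])]
rest_mid [(0.84, [0.364, -0.512, 0.082]), (0.73, [0.507, -0.221, 0.081])]
door it knows: fluxjar, hammer, header, hinge, hook, nailrod, oilcan, pole_grip, rest_mid, ring, scoop, whetstone
0.6
```

View pics/side0.png

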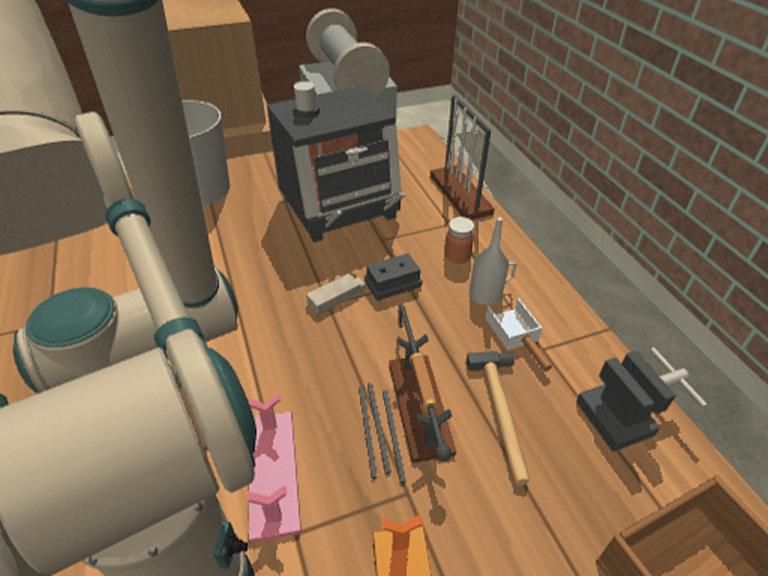

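View pics/top0.png

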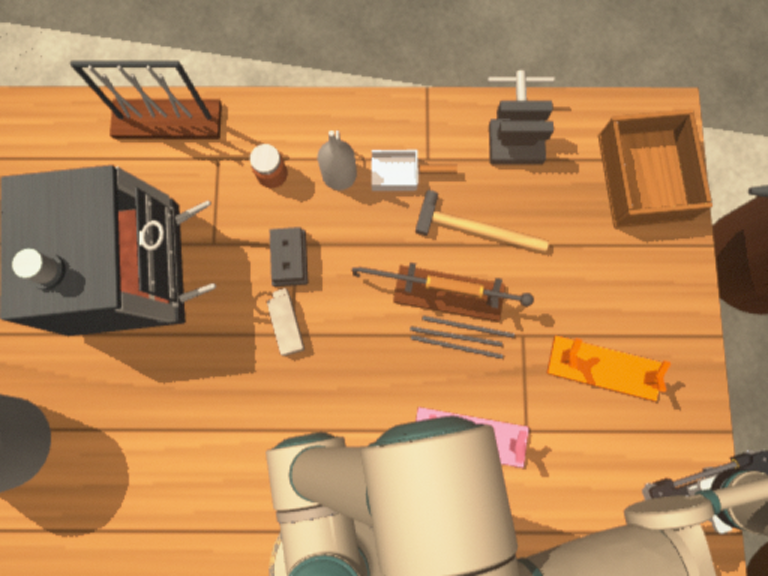

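The two images show three rests. The dark brown wooden one at top (450,292) carries the pole. The pink one at (472,437) and the orange one at (608,370) are decoys. The forge door faces right, towards -y, with its ring at (151,235). I'll enlarge both areas to confirm and to get the forge's yaw.

```bash
cat > h.py <<'E'
from plant import r, gripper_to, inverse_kinematics, vision, models, telemetry
import numpy as np, cv2
from scipy.spatial.transform import Rotation as R
def cam(n):
    c=vision.get_calibration(n); q=c["orientation"]
    return c,R.from_quat([q[1],q[2],q[3],q[0]]).as_matrix(),np.array(c["position"])
def proj(n,P):
    c,M,p=cam(n); v=(np.atleast_2d(P)-p)@M
    return np.c_[c["fx"]*v[:,0]/v[:,2]+c["cx"],c["fy"]*v[:,1]/v[:,2]+c["cy"]]
def back(n,u,v,z):
    c,M,p=cam(n); d=M@np.array([(u-c["cx"])/c["fx"],(v-c["cy"])/c["fy"],1.]); return p+d*(z-p[2])/d[2]
def crop(im,x0,y0,x1,y1,s,fn):
    cv2.imwrite(fn,cv2.resize(im[y0:y1,x0:x1,::-1],None,fx=s,fy=s,interpolation=cv2.INTER_CUBIC))
def snap(n): return vision.snapshot(n)
def tri(pts):  # pts: dict cam->(u,v)
    A=np.zeros((3,3));b=np.zeros(3)
    for n,(u,v) in pts.items():
        c,M,p=cam(n); d=M@np.array([(u-c["cx"])/c["fx"],(v-c["cy"])/c["fy"],1.]); d/=np.linalg.norm(d)
        Q=np.eye(3)-np.outer(d,d); A+=Q;b+=Q@p
    return np.linalg.solve(A,b)
E
python3 - <<'E'
from h import *
s=snap("side"); t=snap("top")
crop(t,0,90,160,230,5,"pics/t1.png"); crop(s,175,50,285,165,5,"pics/s1.png")
crop(t,220,160,380,250,5,"pics/t2.png")
E
```

```text
(no output)
```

View pics/t1.png

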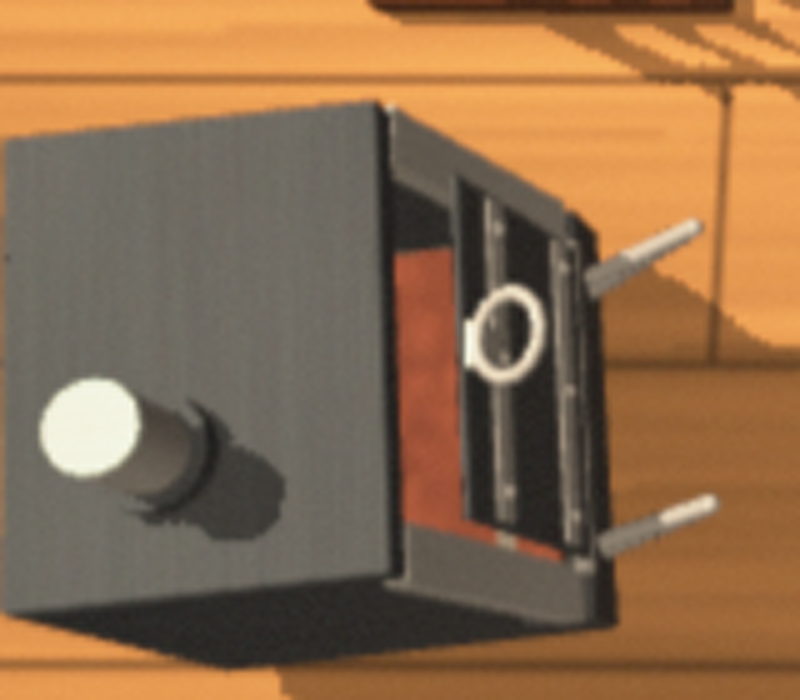

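View pics/s1.png

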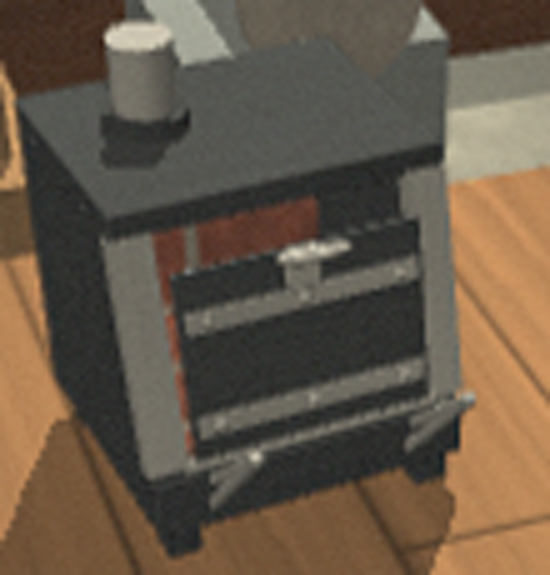

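View pics/t2.png

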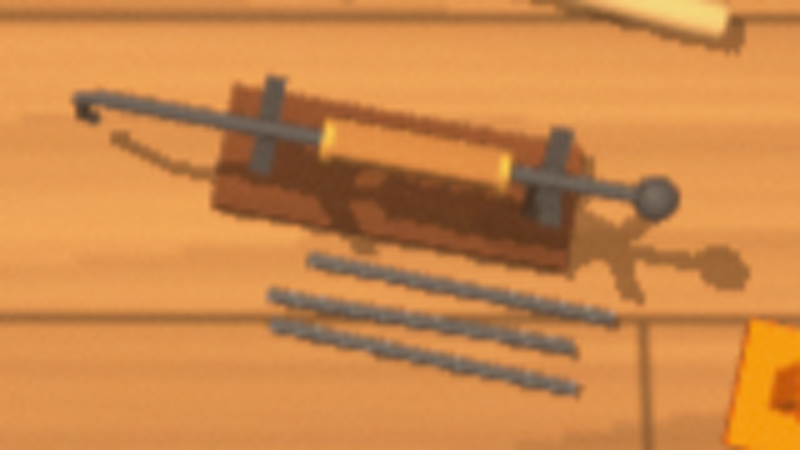

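The crops confirm it. The brown wooden rest carries the pole at top crop (380,150), with the hook end at (80,100) and the ball at (657,198). The ring is at (507,333) in the forge crop, with the stop-arm tips at (700,226) and (713,500).

```bash
python3 - <<'E'
from h import *
np.set_printoptions(precision=4,suppress=True)
f=lambda x,y,ox,oy:(x/5+ox-.4,y/5+oy-.4)
def ang(a,b): d=b-a; return np.degrees(np.arctan2(d[1],d[0])),np.linalg.norm(d)
C=[back("top",*f(x,y,0,90),.255) for x,y in [(380,103),(398,578),(5,138),(3,612)]]
print(C, "front edge",ang(C[1],C[0]),"left",ang(C[0],C[2]),"right",ang(C[1],C[3]))
T=[back("top",*f(x,y,0,90),.14) for x,y in [(700,226),(713,500)]]; print(T,ang(T[1],T[0]))
g=lambda x,y,x0,y0:(x/5+x0-.4,y/5+y0-.4)
print("ring tri",tri({"top":f(507,333,0,90),"side":g(313,250,175,50)}))
ball=back("top",*f(657,198,220,160),.08); bend=back("top",*f(80,98,220,160),.08)
e1=back("top",*f(325,139,220,160),.088); e2=back("top",*f(507,170,220,160),.088)
print(ball,bend,ang(ball,bend),e1,e2,(e1+e2)/2,ang(e2,e1))
for n in("top","side"):
  for t in ("pole_grip","hook","ring","hinge","rest_mid","header","oilcan","fluxjar","whetstone","scoop","hammer"):
    print(n,t,[(round(d["score"],2),[round(float(v),3) for v in d["at"]]) for d in models.mark_of(t,n)][:2])
E
```

```text
[array([0.6723, 0.3531, 0.255 ]), array([0.4356, 0.3243, 0.255 ]), array([0.6535, 0.5359, 0.255 ]), array([0.4187, 0.5088, 0.255 ])] front edge (np.float64(6.927453297134079), np.float64(0.23845477555532496)) left (np.float64(95.87844522349809), np.float64(0.18376719918085668)) right (np.float64(95.2208197991233), np.float64(0.18521325635628386))
[array([0.6468, 0.2235, 0.14  ]), array([0.4958, 0.2081, 0.14  ])] (np.float64(5.831726335285899), np.float64(0.15175118059165663))
ring tri [0.5618 0.2905 0.231 ]
[ 0.4825 -0.3542  0.08  ] [ 0.5379 -0.0349  0.08  ] (np.float64(80.16803428037582), np.float64(0.32414471410812784)) [ 0.5135 -0.1707  0.088 ] [ 0.4964 -0.2707  0.088 ] [ 0.505  -0.2207  0.088 ] (np.float64(80.33633980074596), np.float64(0.10137955658451468))
top pole_grip [(0.78, [0.509, -0.22, 0.078])]
top hook []
top ring [(0.95, [0.566, 0.293, 0.227])]
top hinge [(0.95, [0.563, 0.301, 0.078]), (0.27, [0.536, -0.033, 0.041])]
top rest_mid [(0.96, [0.506, -0.219, 0.082]), (0.68, [0.363, -0.513, 0.081])]
top header [(0.6, [0.578, 0.102, 0.001])]
top oilcan [(0.8, [0.757, 0.002, -0.004])]
top fluxjar [(0.56, [0.754, 0.139, 0.004]), (0.43, [0.564, 0.303, 0.08])]
top whetstone [(0.63, [0.442, 0.1, -0.0])]
top scoop [(0.71, [0.757, -0.109, 0.007])]
top hammer [(0.81, [0.634, -0.288, 0.003])]
side pole_grip [(0.85, [0.508, -0.22, 0.082]), (0.54, [0.442, -0.253, -0.001])]
side hook [(0.88, [0.539, -0.035, 0.05]), (0.73, [0.754, 0.003, 0.001])]
side ring [(0.78, [0.567, 0.289, 0.223])]
side hinge [(0.81, [0.562, 0.301, 0.084])]
side rest_mid [(0.86, [0.504, -0.221, 0.076]), (0.82, [0.237, -0.249, 0.079])]
side header [(0.71, [0.574, 0.097, -0.001])]
side oilcan [(0.98, [0.754, 0.0, 0.002])]
side fluxjar [(0.64, [0.754, 0.137, -0.001])]
side whetstone [(0.97, [0.445, 0.098, -0.001])]
side scoop [(0.55, [0.755, -0.114, -0.001]), (0.33, [0.565, 0.289, 0.227])]
side hammer [(0.87, [0.635, -0.289, -0.001])]
```

The forge's inward direction is about 96° in yaw and the pole's is about 80°. Grip at (0.5065,-0.220,0.08). Everything fits the given sizes, except that the ring comes out about 10 mm in front of the hinge in y where the geometry says about 0. I'll rely on the ring as measured directly. Now I'll plan and take the pole.

```bash
cat >> h.py <<'E'
XF_ANG=np.radians(96.0)
def quat(psi,sg):
    x=np.array([-np.sin(psi),np.cos(psi),0])*sg; z=np.array([0,0,-1.]); y=np.cross(z,x)
    q=R.from_matrix(np.c_[x,y,z]).as_quat(); return np.array([q[3],q[0],q[1],q[2]])
PS=np.radians(80.2)
E
python3 - <<'E'
from h import *
np.set_printoptions(precision=3,suppress=True)
for sg in (1,-1):
    for P,psi in [([.5065,-.22,.086],PS),([.5065,-.22,.34],PS),([.586,.102,.345],XF_ANG),([.6,-.02,.19],XF_ANG)]:
        print(sg,P,inverse_kinematics(P,quat(psi,sg)))
print(telemetry.current_tool_rot(),telemetry.current_t(), telemetry.current_opening())
c=back("top",508/5-.4,90+334/5-.4,.226); print(c)
E
```

```text
1 [0.5065, -0.22, 0.086] None
1 [0.5065, -0.22, 0.34] None
1 [0.586, 0.102, 0.345] None
1 [0.6, -0.02, 0.19] None
-1 [0.5065, -0.22, 0.086] [-0.536  0.362  1.768 -0.     1.012 -0.365]
-1 [0.5065, -0.22, 0.34] [-0.536  0.2    1.343 -0.     1.599 -0.365]
-1 [0.586, 0.102, 0.345] [ 0.055  0.268  1.24  -0.     1.634 -0.049]
-1 [0.6, -0.02, 0.19] [-0.149  0.338  1.516 -0.     1.288 -0.254]
[ 0.     0.805 -0.594  0.   ] 1.8 0.09373113670961081
[0.563 0.292 0.226]
```

```bash
python3 - <<'E'
from h import *
np.set_printoptions(precision=3,suppress=True)
q=quat(PS,-1)
gripper_to(0.06,60)
r.move_to([.5065,-.22,.22],q)
r.move_l([.5065,-.22,.088],vel=.12)
gripper_to(0.0,60)
print("opening",telemetry.current_opening(),telemetry.current_wrist_force(),telemetry.current_ee_pos(),telemetry.current_t())
r.move_l([.5065,-.22,.12],vel=.06)
print("opening",telemetry.current_opening(),telemetry.current_wrist_force(),telemetry.current_torque(),telemetry.current_t())
s=snap("side");t=snap("top")
crop(s,230,170,330,330,3.5,"pics/s3.png");crop(t,220,140,380,250,5,"pics/t3.png")
for n in("top","side"):
  for k in("hook","pole_grip"): print(n,k,[(round(d["score"],2),np.array(d["at"])) for d in models.mark_of(k,n)][:2])
E
```

```text
opening 0.02139465431261262 [-0.311  0.738  0.053] [ 0.507 -0.22   0.088] 6.1417
opening 0.021288726886190802 [-1.183 -0.105 -4.663] [-0.074 -0.062 -0.009] 6.825
top hook [(0.84, array([ 0.535, -0.03 ,  0.073]))]
top pole_grip [(0.9, array([ 0.507, -0.219,  0.111]))]
side hook []
side pole_grip [(0.84, array([ 0.508, -0.222,  0.113]))]
```

View pics/s3.png

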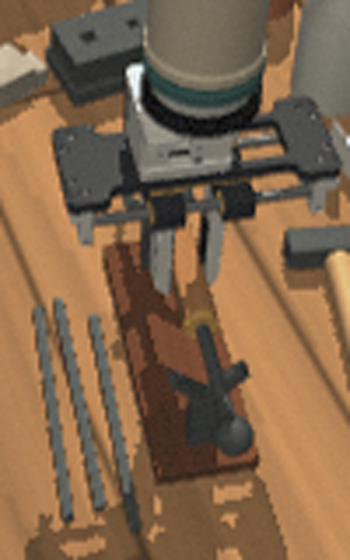

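View pics/t3.png

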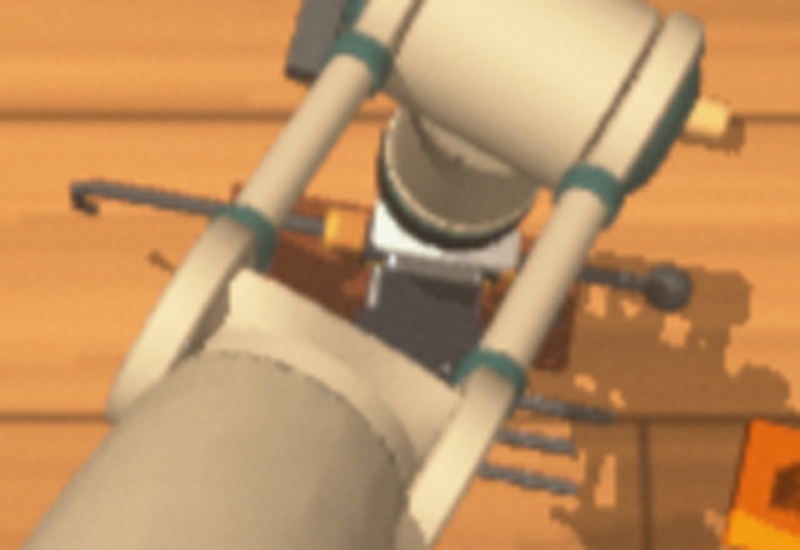

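Side (190,340) and top (335,230) show the pole held level and clear of its forks. I'll lift it, carry it over the ring and look again.

```bash
cat >> h.py <<'E'
xf=np.array([np.cos(XF_ANG),np.sin(XF_ANG),0]); 
RING=np.array([.5655,.291,.226])
DZ=.008+.034   # TCP z above pin middle
def tcp_for_pin(p): return np.asarray(p)-.19*xf+np.array([0,0,DZ])
QF=quat(XF_ANG,-1)
E
python3 - <<'E'
from h import *
np.set_printoptions(precision=3,suppress=True)
r.move_l([.5065,-.22,.36],vel=.25)
p=RING+.0035*xf; p[2]=.36-DZ
r.move_l(tcp_for_pin(p),rot=QF,vel=.15)
print(telemetry.current_ee_pos(),telemetry.current_t(),p)
s=snap("side");t=snap("top")
crop(s,170,40,290,150,5,"pics/s4.png");crop(t,40,90,180,200,5,"pics/t4.png")
for n in("top","side"):
  for k in("hook","ring"): print(n,k,[(round(d["score"],2),np.array(d["at"])) for d in models.mark_of(k,n)][:2])
for n,o in(("side",(170,40)),("top",(40,90))):
  print(n,"pin",(proj(n,p)[0]-o+.4)*5,"ring",(proj(n,RING)[0]-o+.4)*5)
E
```

```text
[0.585 0.105 0.36 ] 10.6167 [0.565 0.294 0.318]
top hook [(0.82, array([0.565, 0.297, 0.315])), (0.68, array([ 0.504, -0.218,  0.081]))]
top ring [(0.97, array([0.568, 0.293, 0.227]))]
side hook [(0.68, array([0.565, 0.293, 0.319]))]
side ring [(0.34, array([ 0.577,  0.097, -0.   ]))]
side pin [337.066 168.351] ring [343.387 305.598]
top pin [233.327 275.428] ring [309.997 328.395]
```

View pics/s4.png

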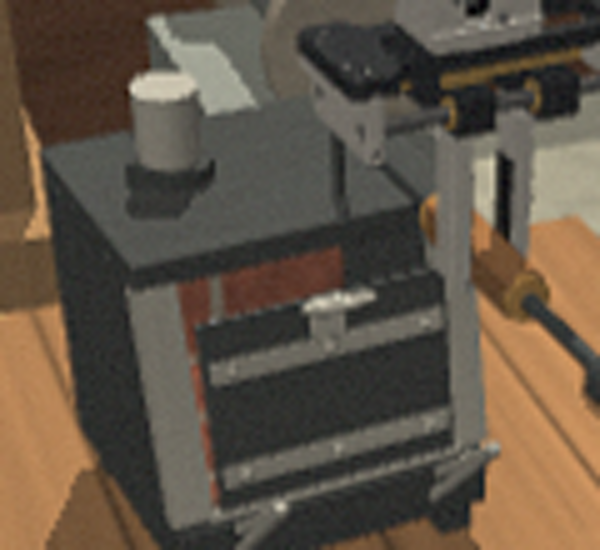

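View pics/t4.png

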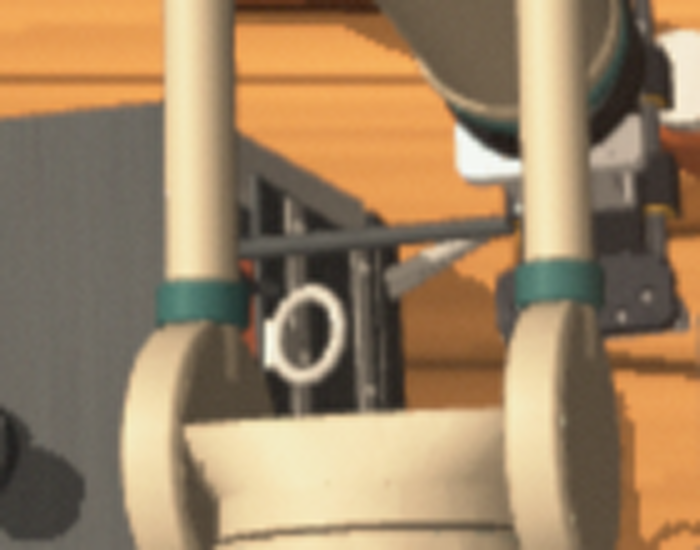

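The pin shows at side crop (339,140–215). The ring is at side (340,300) and top (308,334), about 1 px (3 mm) toward -x of my estimate in both views. I'll use ring = (0.563, 0.292, 0.226) and descend with the guard on.

```bash
sed -i 's/^RING=.*/RING=np.array([.563,.292,.226])/' h.py; python3 - <<'E'
from h import *
np.set_printoptions(precision=3,suppress=True)
p=RING+.0035*xf; p[2]=.36-DZ
r.move_l(tcp_for_pin(p),vel=.05)
f0=telemetry.current_wrist_force()
p[2]=RING[2]
print("hit",r.move_l(tcp_for_pin(p),vel=.05,guard=5))
print(telemetry.current_ee_pos(),telemetry.current_wrist_force()-f0,telemetry.current_t(),tcp_for_pin(p))
s=snap("side");t=snap("top")
crop(s,170,40,290,150,5,"pics/s5.png");crop(t,40,90,180,200,5,"pics/t5.png")
E
```

```text
hit False
[0.583 0.107 0.268] [-0.772 -0.605  0.13 ] 13.1583 [0.582 0.107 0.268]
```

View pics/s5.png

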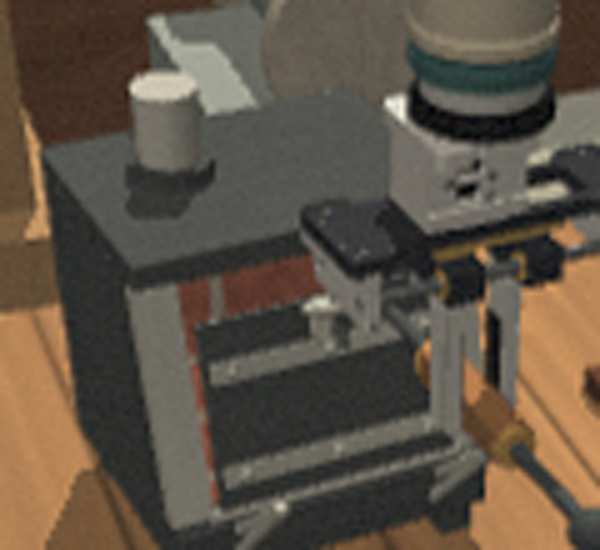

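View pics/t5.png

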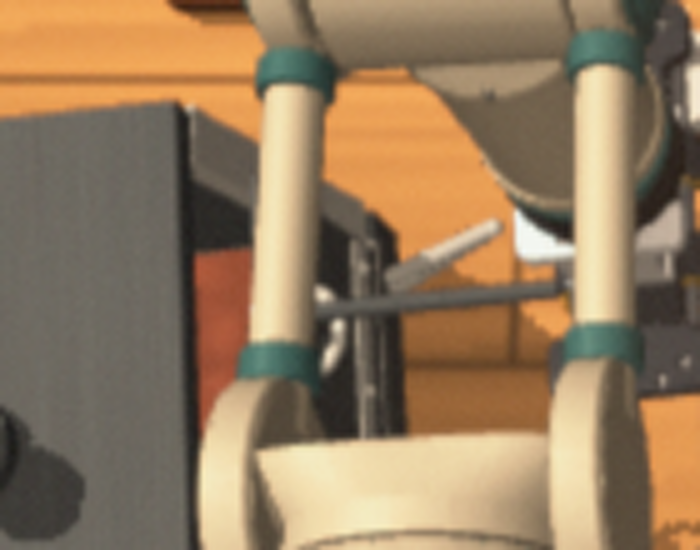

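No contact on the way down, and the pin should now be in the ring. The arm hides part of the view, so I'll start the pull, checking force and pictures.

```bash
cat >> h.py <<'E'
HX=-.0003; HZ=RING[2]-.1451
X=lambda t:-.030*np.cos(t)-.142*np.sin(t)
Z=lambda t:.142*np.cos(t)-.030*np.sin(t)
def pin(t,off):
    p=RING+(X(t)+HX+off)*xf; p[2]=HZ+Z(t); return p
E
python3 - <<'E'
from h import *
np.set_printoptions(precision=2,suppress=True)
b=RING-.02*xf; b[2]=.26
print("bar pred crop",(proj("top",b)[0]-(40,90)+.4)*5)
f0=telemetry.current_wrist_force()
for t,off in [(-.21,-.0105),(-.15,-.0105),(-.08,-.0105),(0,-.0105)]:
    r.move_l(tcp_for_pin(pin(t,off)),vel=.05)
    f=telemetry.current_wrist_force()-f0
    print(t,"along",f@xf,"z",f[2],"lat",f@[xf[1],-xf[0],0])
print(telemetry.current_t())
s=snap("side");t=snap("top")
crop(s,170,40,290,150,5,"pics/s6.png");crop(t,40,90,180,200,5,"pics/t6.png")
E
```

```text
bar pred crop [325.04 310.55]
-0.21 along 1.0119554734782095 z 0.7521040845643618 lat -1.3395793370105926
-0.15 along 0.7947726917749512 z -0.616192425401322 lat -0.6856471818054101
-0.08 along 1.181630901133514 z 0.04468311791543966 lat -0.9151108372053103
0 along 1.0238829171524133 z 0.3059743814457092 lat -1.0967440273245348
14.75
```

View pics/s6.png

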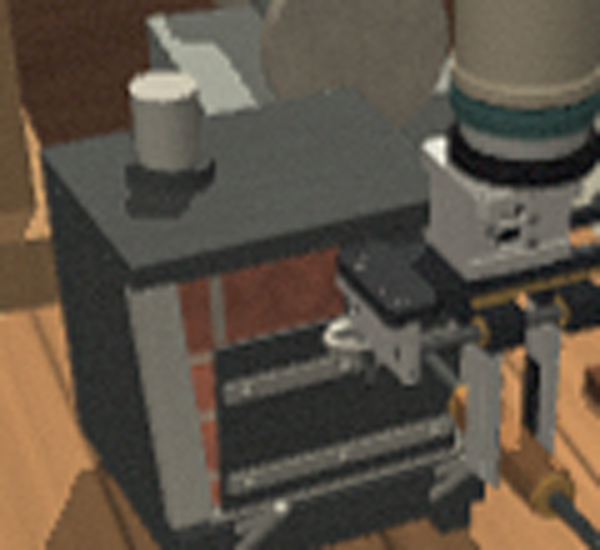

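View pics/t6.png

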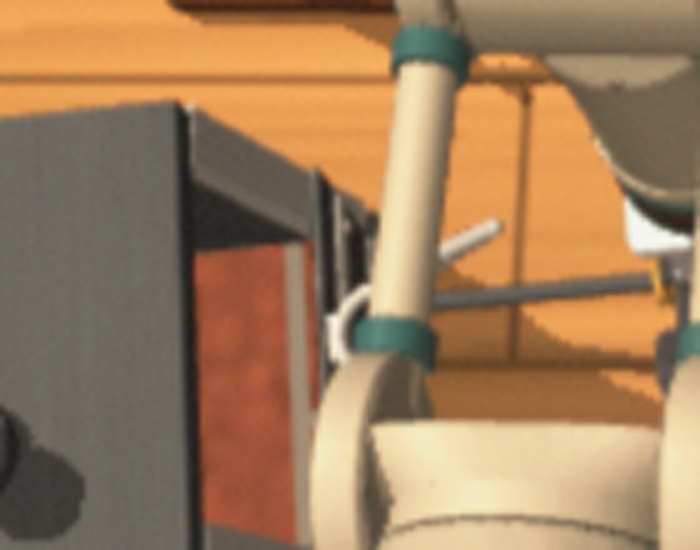

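The door is following: it's near upright, with the ring around top (350,320). I'll keep pulling, then check the ring against its predicted position.

```bash
python3 - <<'E'
from h import *
np.set_printoptions(precision=3,suppress=True)
def look():
  for n in("top","side"):
    snap(n); print(n,[(round(d["score"],2),np.array(d["at"]), "along %.3f"%((np.array(d["at"])-RING)@xf-HX)) for d in models.mark_of("ring",n)][:1])
look(); print("pred ring",X(0))
for t,off in [(.07,-.0105),(.13,-.0105)]:
    r.move_l(tcp_for_pin(pin(t,off)),vel=.05)
print("pred ring",X(.13)); look()
print(telemetry.current_t())
s=snap("side");t=snap("top")
crop(s,170,40,290,150,5,"pics/s7.png");crop(t,40,90,180,200,5,"pics/t7.png")
E
```

```text
top [(0.75, array([0.569, 0.257, 0.222]), 'along -0.035')]
side [(0.93, array([0.569, 0.258, 0.219]), 'along -0.034')]
pred ring -0.03
pred ring -0.048154905063440306
top [(0.66, array([0.576, 0.213, 0.199]), 'along -0.079')]
side [(0.64, array([0.574, 0.218, 0.196]), 'along -0.075')]
15.925
```

View pics/s7.png

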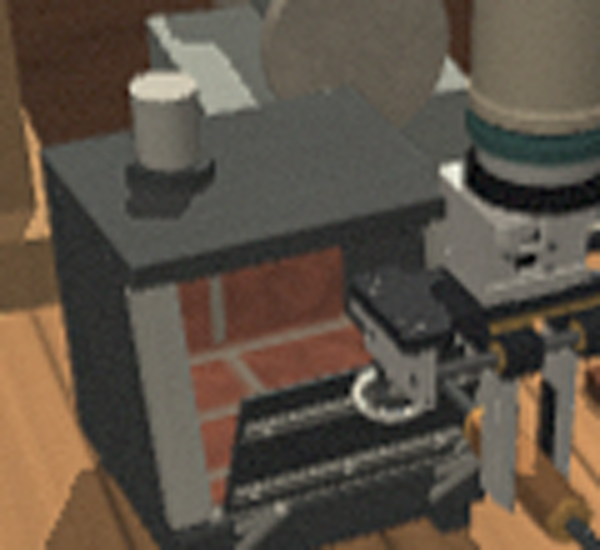

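View pics/t7.png

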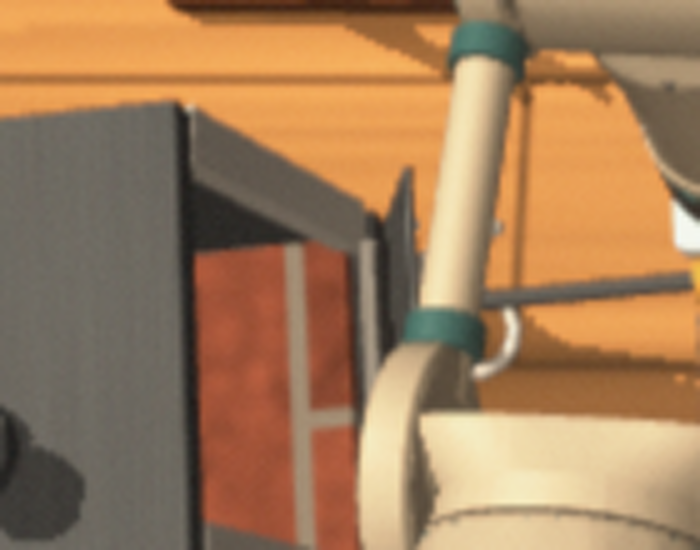

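The ring reads along -77 mm at z 0.197, so the door has already tipped over and is held by the hook at about t=0.43. The hinge is 9 mm further in than I assumed, which means the door started slightly ajar and the hinge marks were right. The pin is now about 20 mm too high in the ring, so I'll correct the model and lower it straight away.

```bash
cat >> h.py <<'E'
HINGE=np.array([.5627,.3012,0.]); HINGE_Z=.0805
gap=lambda t:.0215*np.cos(np.radians(19)-t)-.0075
def pin2(t,off):
    p=HINGE+(X(t)+off)*xf; p[2]=HINGE_Z+Z(t); return p
def look():
  for n in("top","side"):
    snap(n)
    for d in models.mark_of("ring",n)[:1]:
        a=np.array(d["at"]); l=(a-HINGE)@xf
        print(n,round(d["score"],2),a,"along %.3f z-h %.3f t~%.2f lat %.3f"%(l,a[2]-HINGE_Z,np.arctan2(-l,a[2]-HINGE_Z)-np.arctan2(.030,.142),(a-HINGE)@[xf[1],-xf[0],0]))
def pinnow():
    e=np.array(telemetry.current_ee_pos()); p=e+.19*xf-[0,0,DZ]; return (p-HINGE)@xf,p[2]-HINGE_Z
E
python3 - <<'E'
from h import *
np.set_printoptions(precision=3,suppress=True)
print(pinnow())
r.move_l(tcp_for_pin(pin2(.45,gap(.45))),vel=.05)
print(telemetry.current_wrist_force(),pinnow(),X(.45),Z(.45)); look()
s=snap("side");t=snap("top")
crop(s,170,40,290,150,5,"pics/s8.png");crop(t,40,90,180,200,5,"pics/t8.png")
print(telemetry.current_t())
E
```

```text
(np.float64(-0.06830784031024585), np.float64(0.13745319211371693))
[-0.268 -1.962 -4.92 ] (np.float64(-0.07508852263901843), np.float64(0.11437504202555766)) -0.088778518914375 0.1148145225107432
top 0.82 [0.574 0.21  0.195] along -0.092 z-h 0.115 t~0.47 lat 0.002
side 0.9 [0.575 0.211 0.193] along -0.091 z-h 0.112 t~0.47 lat 0.003
16.9417
```

View pics/s8.png

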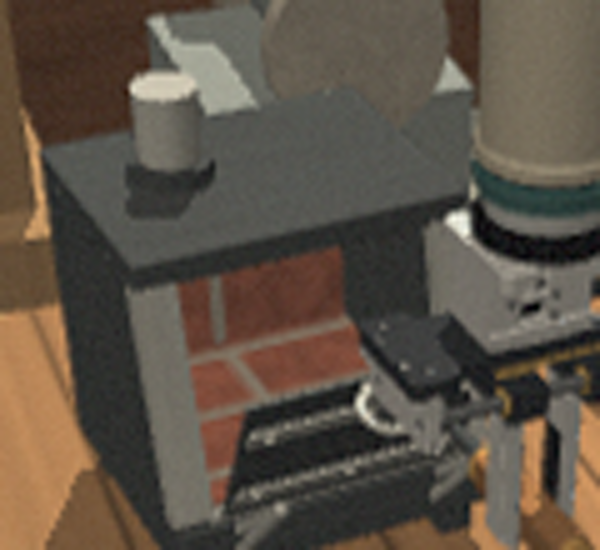

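View pics/t8.png

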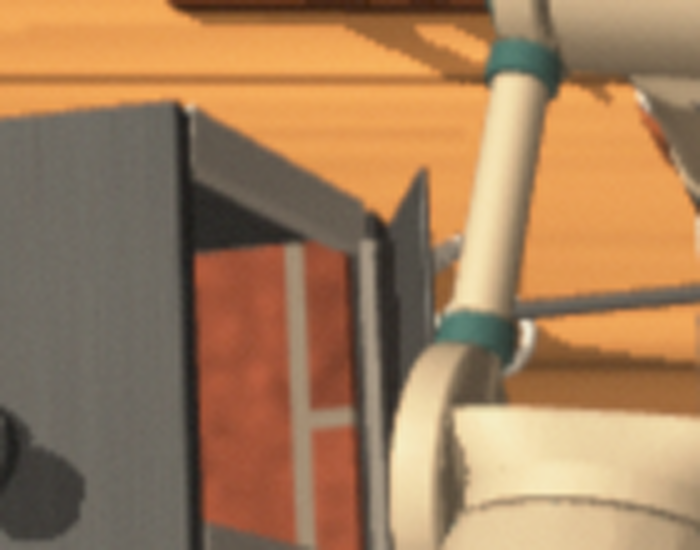

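The model now fits: the ring is at t≈0.47 with the pin level with it. I'll carry on lowering.

```bash
python3 - <<'E'
from h import *
np.set_printoptions(precision=3,suppress=True)
for t in np.arange(.50,.71,.04):
    r.move_l(tcp_for_pin(pin2(t,gap(t)-.001)),vel=.03)
print("t",t,X(t),Z(t),pinnow(),telemetry.current_wrist_force()); look()
for t in np.arange(.74,.80,.03):
    r.move_l(tcp_for_pin(pin2(t,gap(t)-.001)),vel=.03)
print("t",t,X(t),Z(t),pinnow(),telemetry.current_wrist_force()); look()
s=snap("side");t=snap("top")
crop(s,170,40,290,150,5,"pics/s9.png");crop(t,40,90,180,200,5,"pics/t9.png")
print(telemetry.current_t())
E
```

```text
t 0.7000000000000002 -0.1144241772062868 0.0892810599772666 (np.float64(-0.10451490989616986), np.float64(0.08895939136827656)) [ 0.611 -7.67  -0.456]
top 0.89 [0.579 0.182 0.166] along -0.120 z-h 0.085 t~0.75 lat 0.004
side 0.65 [0.58  0.181 0.167] along -0.121 z-h 0.087 t~0.74 lat 0.004
t 0.8 -0.12276576618814719 0.0774116700003118 (np.float64(-0.11444822910443239), np.float64(0.07708365873530078)) [ 1.706 -7.745 -2.094]
top 0.92 [0.579 0.174 0.154] along -0.128 z-h 0.073 t~0.84 lat 0.003
side 0.44 [0.581 0.173 0.151] along -0.129 z-h 0.071 t~0.86 lat 0.005
20.5667
```

View pics/s9.png

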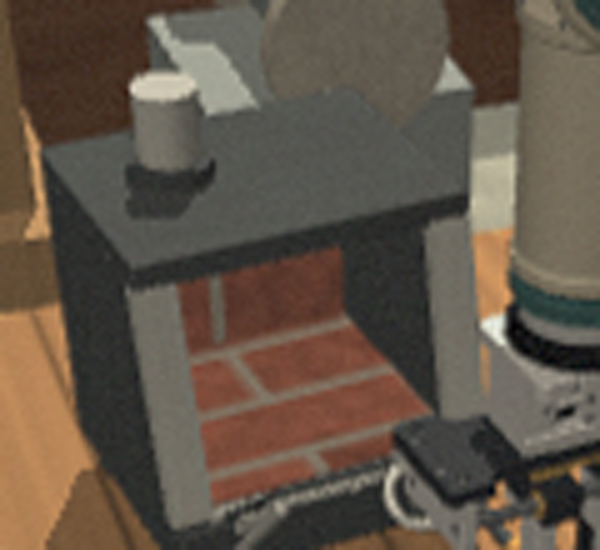

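View pics/t9.png

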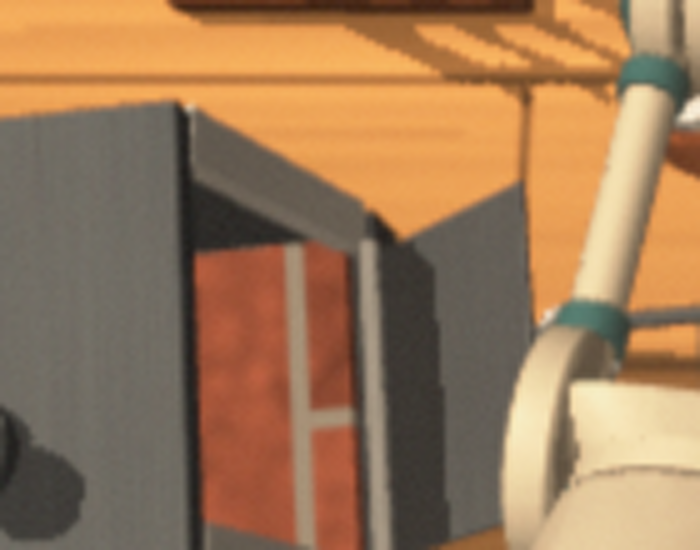

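The hook is carrying the door (along-force about -7.7 N) at t≈0.82–0.85. I'll go on slowly until the stops take the load.

```bash
python3 - <<'E'
from h import *
np.set_printoptions(precision=3,suppress=True)
for t,off in [(.82,gap(.82)-.001),(.84,gap(.84)-.001),(.86,gap(.86)-.001),(.87,gap(.87)-.003),(.87,.006),(.87,.0035)]:
    r.move_l(tcp_for_pin(pin2(t,off)),vel=.02)
    print(t,pinnow(),telemetry.current_wrist_force())
look();print(X(.87),Z(.87))
s=snap("side");t=snap("top")
crop(s,170,40,290,150,5,"pics/s10.png");crop(t,40,90,180,200,5,"pics/t10.png")
print(telemetry.current_t())
E
```

```text
0.82 (np.float64(-0.11516287569679445), np.float64(0.07427309791692262)) [ 0.792 -5.475 -2.129]
0.84 (np.float64(-0.11535955284493622), np.float64(0.07155164556604439)) [ 0.077 -3.218 -4.858]
0.86 (np.float64(-0.11628044857513813), np.float64(0.06957741400978411)) [ 0.502 -0.641 -4.563]
0.87 (np.float64(-0.1198504868519381), np.float64(0.06862006594484375)) [-0.206 -0.619 -3.724]
0.87 (np.float64(-0.12199816195814309), np.float64(0.06870908934051735)) [-0.366  0.244 -4.265]
0.87 (np.float64(-0.12452530059065933), np.float64(0.06864557923308766)) [ 0.088 -0.079 -3.128]
top 0.9 [0.579 0.172 0.151] along -0.130 z-h 0.070 t~0.87 lat 0.002
side 0.57 [0.581 0.169 0.151] along -0.134 z-h 0.070 t~0.88 lat 0.004
-0.12787950547482174 0.068635501597315
22.5917
```

View pics/s10.png

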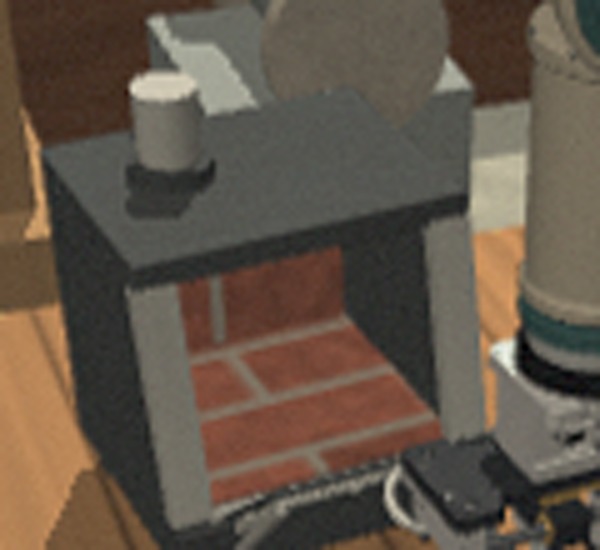

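View pics/t10.png

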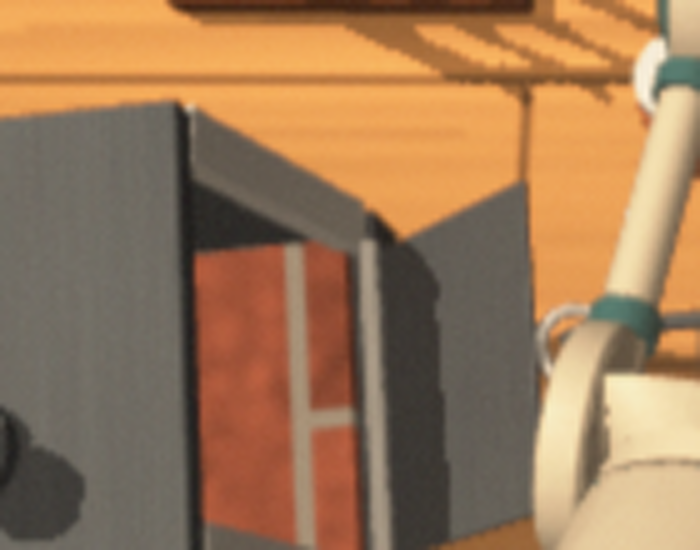

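The door is down on its stops, with the hook load gone and the ring at t≈0.87. I'll unhook straight up with the guard on.

```bash
python3 - <<'E'
from h import *
np.set_printoptions(precision=3,suppress=True)
p=pin2(.87,.0025); r.move_l(tcp_for_pin(p),vel=.02)
p[2]+=.12
print("hit",r.move_l(tcp_for_pin(p),vel=.08,guard=5)); print(pinnow(),telemetry.current_wrist_force())
look()
r.move_l([.5065,-.22,.29],rot=quat(PS,-1),vel=.2)
s=snap("side");t=snap("top")
np.set_printoptions(precision=4,suppress=True)
for n in("top","side"):
  for k in("hook","pole_grip","ring"): print(n,k,[(round(d["score"],2),np.array(d["at"])) for d in models.mark_of(k,n)][:2])
u=np.array([np.cos(PS),np.sin(PS),0]); e=telemetry.current_ee_pos(); a=np.array(e)-[0,0,.008]
for n,f,o,sz,k in(("side","s11",(200,100),(160,130),5),("top","t11",(200,140),(160,110),5)):
  im={"side":s,"top":t}[n].copy()
  crop(im,o[0],o[1],o[0]+sz[0],o[1]+sz[1],k,f"pics/{f}.png")
  for nm,pt in(("ball",a-.135*u),("bend",a+.185*u),("hooktip",a+.19*u-[0,0,.06]),("e+",a+.05*u),("e-",a-.05*u)): print(n,nm,(proj(n,pt)[0]-o+.4)*5)
print(e,telemetry.current_wrist_force(),telemetry.current_torque(),telemetry.current_t())
E
```

```text
hit False
(np.float64(-0.12531657311082917), np.float64(0.1879812608365578)) [-0.469  0.324 -3.243]
top 0.7 [0.579 0.172 0.151] along -0.131 z-h 0.070 t~0.87 lat 0.003
side 0.6 [0.577 0.171 0.148] along -0.131 z-h 0.067 t~0.89 lat 0.000
top hook [(0.92, array([ 0.5371, -0.0318,  0.2474])), (0.68, array([ 0.7592,  0.0002, -0.0046]))]
top pole_grip []
top ring [(0.61, array([0.5793, 0.1754, 0.1496]))]
side hook [(0.73, array([ 0.756 , -0.1128, -0.0027]))]
side pole_grip [(0.55, array([ 0.5109, -0.2191,  0.2835])), (0.43, array([0.7552, 0.1371, 0.0037]))]
side ring [(0.65, array([0.577 , 0.171 , 0.1478]))]
side ball [524.2028 734.5291]
side bend [346.9656 233.1106]
side hooktip [341.3334 319.7245]
side e+ [410.0201 411.497 ]
side e- [466.8852 572.3731]
top ball [843.5505 221.5626]
top bend [165.0571 105.3587]
top hooktip [161.6342 134.4553]
top e+ [449.465  154.0685]
top e- [661.8557 190.4442]
[ 0.5067 -0.2197  0.29  ] [ 0.2177 -0.1469 -3.5923] [-0.0887 -0.0821 -0.0089] 26.375
```

View pics/s11.png

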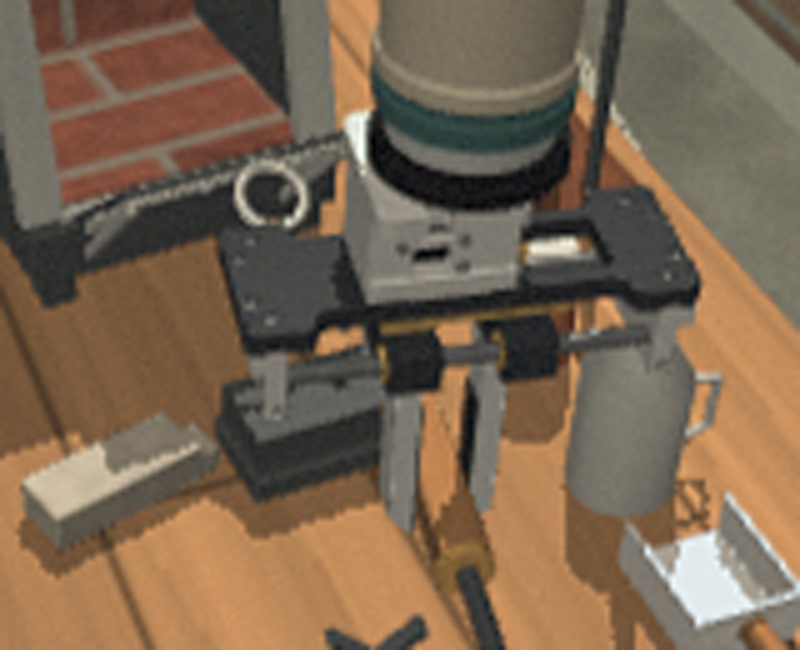

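View pics/t11.png

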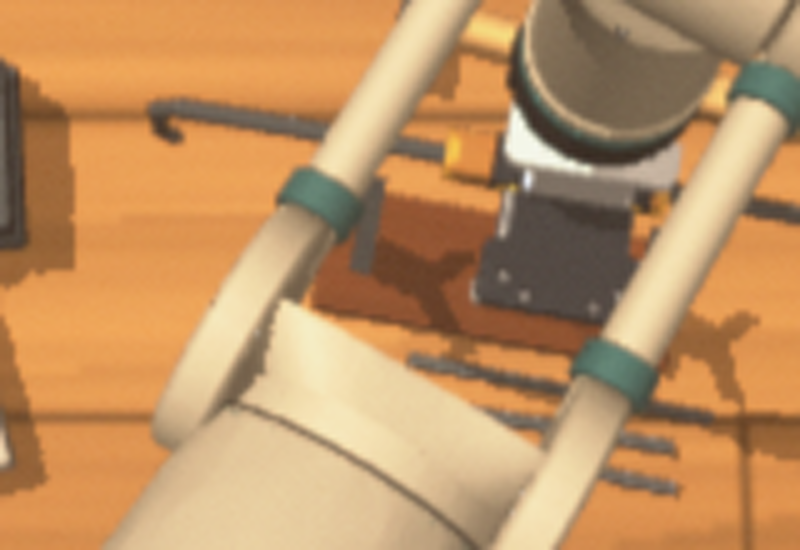

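Door still down; ring visible at side (272,195). The hook bend and grip end sit where the original grasp predicts, so the pole hasn't slipped. I'll lay it back in the same pose.

```bash
python3 - <<'E'
from h import *
np.set_printoptions(precision=3,suppress=True)
r.move_l([.5065,-.22,.11],vel=.1)
f0=telemetry.current_wrist_force()
print("hit",r.move_l([.5065,-.22,.0885],vel=.02,guard=3)); print(telemetry.current_ee_pos(),telemetry.current_wrist_force()-f0,telemetry.current_torque(),telemetry.current_t())
s=snap("side"); crop(s,230,170,330,330,3.5,"pics/s12.png");t=snap("top");crop(t,220,140,380,250,5,"pics/t12.png")
E
```

```text
hit False
[ 0.507 -0.22   0.089] [ 0.109 -1.397  0.827] [-0.055 -0.098 -0.054] 29.55
```

View pics/s12.png

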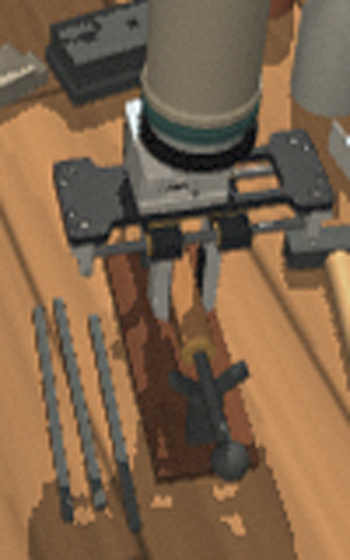

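View pics/t12.png

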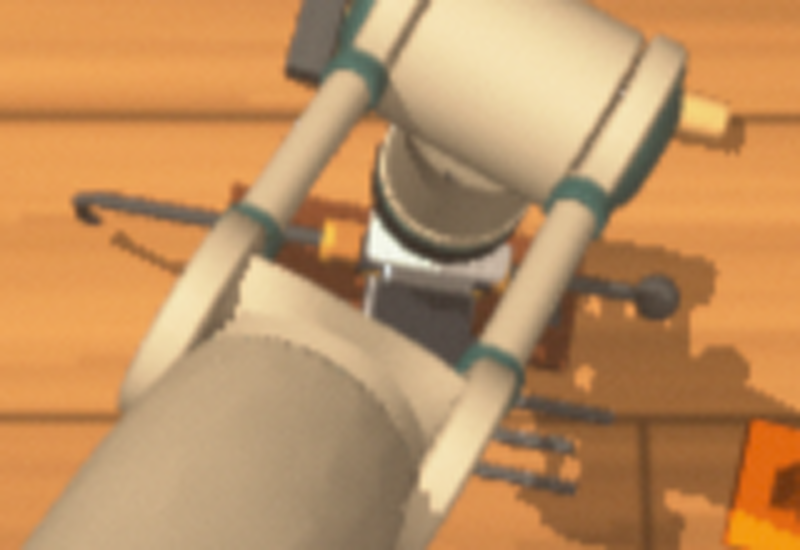

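The bar lies in both Vs. I'll seat it the last millimetre with the guard on, open gently and retreat.

```bash
python3 - <<'E'
from h import *
np.set_printoptions(precision=3,suppress=True)
print("hit",r.move_l([.5065,-.22,.0865],vel=.01,guard=3)); print(telemetry.current_ee_pos(),telemetry.current_wrist_force())
gripper_to(0.023,5); gripper_to(0.032); r.hold(.3); gripper_to(0.06)
r.move_l([.5065,-.22,.22],vel=.1)
r.move_to([.30,-.45,.35],quat(PS,-1)); r.hold(.5)
s=snap("side");t=snap("top")
for n in("top","side"):
  for k in("hook","pole_grip","ring","rest_mid"): print(n,k,[(round(d["score"],2),np.array(d["at"])) for d in models.mark_of(k,n)][:1])
for n,im in(("side",s),("top",t)): cv2.imwrite(f"pics/{n}13.png",cv2.resize(im[:,:,::-1],(768,576),interpolation=cv2.INTER_CUBIC))
crop(t,220,160,380,250,5,"pics/t14.png")
for k in("header","whetstone","fluxjar","oilcan","scoop","hammer"): print(k,[np.array(d["at"]) for d in models.mark_of(k,"top")][:1])
print(telemetry.current_t())
E
```

```text
hit True
[ 0.507 -0.22   0.088] [0.322 1.038 4.946]
top hook [(0.78, array([ 0.54 , -0.035,  0.045]))]
top pole_grip [(0.71, array([ 0.51 , -0.219,  0.077]))]
top ring [(0.74, array([0.578, 0.173, 0.15 ]))]
top rest_mid [(0.95, array([ 0.232, -0.252,  0.08 ]))]
side hook [(0.54, array([ 0.542, -0.033,  0.049]))]
side pole_grip []
side ring [(0.47, array([0.58 , 0.173, 0.148]))]
side rest_mid [(0.84, array([ 0.233, -0.257,  0.075]))]
header [array([ 0.581,  0.103, -0.   ])]
whetstone [array([ 0.441,  0.1  , -0.   ])]
fluxjar [array([0.754, 0.138, 0.003])]
oilcan []
scoop [array([ 0.757, -0.11 ,  0.005])]
hammer [array([ 0.634, -0.292, -0.002])]
35.4333
```

View pics/side13.png

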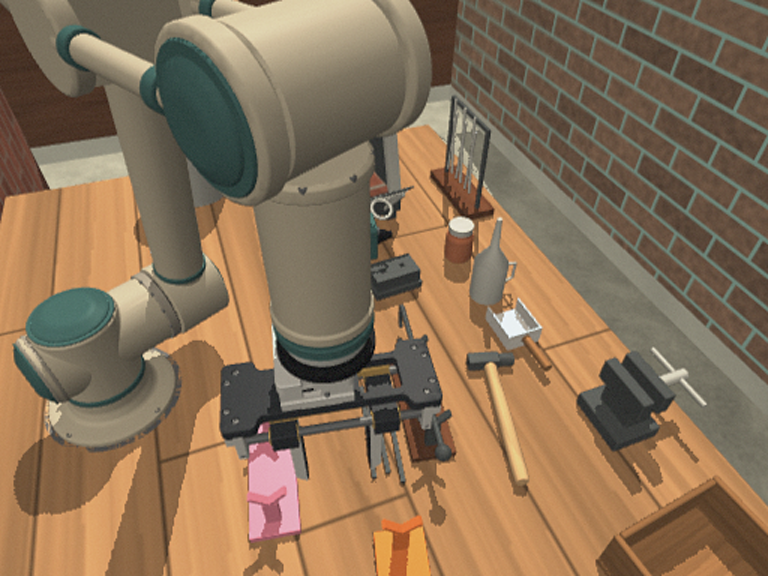

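View pics/top13.png

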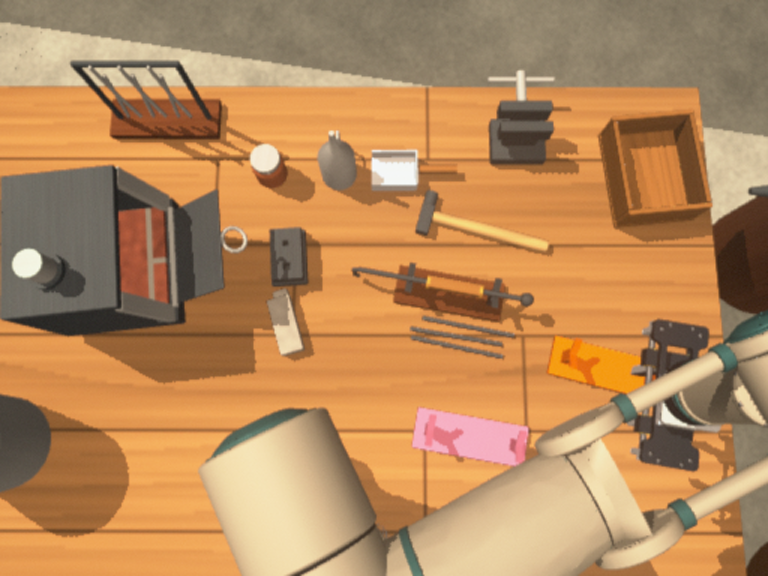

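View pics/t14.png

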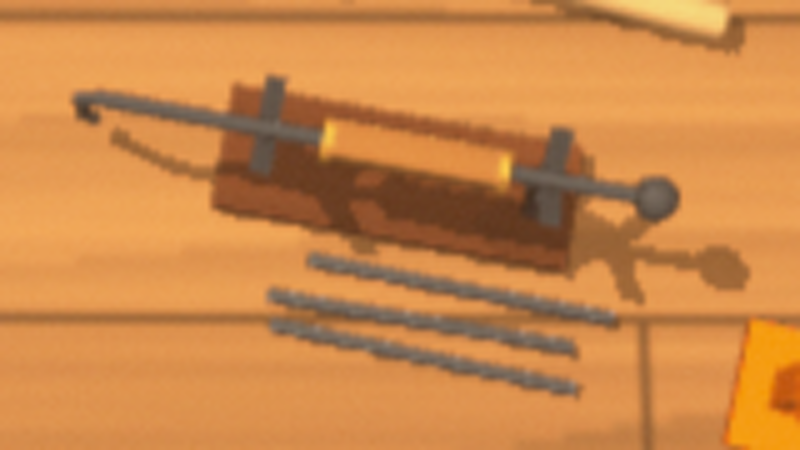

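The pole lies in both forks exactly as at the start (hook at crop (80,100), ball at (657,198)). The door is down with its ring at top (234,240), and the bystanders haven't moved. Robot's clear, so I'm handing in.

```bash
python3 - <<'E'
from h import *
print(r.sign_off())
E
```

```text
the job is handed in; nothing more can be done
None
```

The forge door is down on its stop arms and the pole is back in both forks of the dark wooden rest. I handed in at about 35 s of the 58 s allowed; no verdict is reported.

**What I did:** I took the pole from its rests, dropped the hook through the ring, pulled the door past upright and lowered it onto the stops with the hook in the ring. On the way down the hook held back about 8 N, which faded to about 0 as the stops took the weight. I then unhooked straight up without contact and laid the pole back until a 3 N touch before opening the gripper.

**Last checks:**
- **Door:** the ring was at its door-down position (t≈0.87 past upright, z≈0.15 m).
- **Pole:** the hook and grip read within a few mm of their starting marks. In the final top view the pole looks the same as at the start.
- **Bystanders:** header, whetstone, flux jar, scoop and hammer read within about 6 mm of their first marks. The oil can was not detected in the last picture, but it and the nail rods look unmoved.

**What disagreed:** the ring sat 9 mm in front of where a fully shut door puts it, so the door was already slightly ajar, and I only corrected for this mid-pull. As a result the door tipped over earlier than I planned. The hook caught it with the pin about 20 mm above the ring's centre, outside the 10 mm guideline. I lowered the pin to the right height straight away and kept it close to the ring's centre from then on.

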